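# Rub down a pool-table pocket collar

## Robot

A 6-joint arm with a two-finger parallel gripper is mounted at the origin on the work surface. World frame = base frame: x ahead of the robot, y to its left, z up, the work surface at z = 0. Lengths are in mm, angles in rad, forces in N, time in s.
With the tool pointing down it reaches from about 350 to 875 mm from the base axis. Payload 4.2 kg.
Tool frame: the origin (TCP) lies midway between the tips of the shut fingers; the grasp point (between the pads) lies 19 mm behind it; z points along the fingers, y is the line along which they close (so a half turn about z gives the same grasp; the last joint's range is limited). The gripper opens to 85 mm and grips with 20 to 120 N. Pads are 22 mm wide; open, the fingers measure 114 mm over their backs; the gripper's body (76 mm by 85 mm) begins 54 mm behind the grasp point. The pads swing forward as they close: fully open they stand 13 mm farther back than shut.
Start: joints at [-0.917, 0.385, 0.008, 0, -1.194, -0.259], TCP at [240.403, -576.893, 194.212] pointing down, gripper open.
Joint ranges: [-3.14, 3.14], [-1.21, 2.06], [-1.07, 1.41], [-3.16, 2.05], [-2.99, -0.16], [-3.1, 3.1]. Speed limits (rad/s): [2.79, 2.79, 3.14, 3.14, 3.14, 3.14].

## Interface

Orientations are given as a unit quaternion [x, y, z, w].
In Python, from bench import read_state, get_image, job_done gives the robot as it stands.
- The arm moves only by the shell command python3 -m jog 'ROWS'. ROWS is JSON, a list of rows, each a list of 3 entries, a list of its own where there are three numbers: the shift along the world's x, y, z scaled (see below), then the turn, a rotation vector about the world's x, y, z scaled (see below), then the gripper's target within -1 to 1 (shut at 1, half-way at 0, fully open at -1). In form: [[[x, y, z], [wx, wy, wz], claw], ...]. A call has 1 to 20 rows; each row is the pose to reach, as a shift and turn from the pose commanded when the call began; what a row does not reach only later rows make up. The controller multiplies each number of a shift by 10 cm and each number of a turn by 120 degrees. A row lasts 1/10 s, in which the tool goes at most 50 mm and 8.59 degrees, less where a joint would pass 70% of its speed; a pose out of reach is approached as far as the arm can. A call with a number of a shift or a turn outside -1 to 1 is refused whole. A call with a gripper value outside its range is refused whole. The fingers move at their own pace and stop on an object; the grip force is fixed at half the most. Time passes only in rows, so rows that repeat a pose let the fingers close. It gives the time, the measured TCP pose, the force, the opening and the grip force at its end, in the units of the state.
- read_state(): the state, without advancing time (a new reading comes with each control period).
- get_image(name): name is "scene" or "top"; returns a dict with "frame" (480x640x3 uint8, red, green, blue), "range_z" (480x640 float32, mm along the optical axis (not along the pixel's ray), 0 where there is no reading), "fx", "fy", "cx", "cy" (pixels), "R" (3x3) and "t" (3): a world point X has camera coordinates R X + t. Camera axes: x right, y down, z forward; pixel columns grow to the right and rows downward; lengths in mm; the calibration is good to about 2 mm. A picture is of the moment at which its call begins.
- job_done(): hands the job in; it is judged then, once.
The state is a dict: "clock": time; "joints": joint angles; "joint_vel": joint speeds; "joint_efforts": joint torques, N m; "position": TCP position; "ee_rot": TCP orientation; "contact_force": force on the tool from outside, world axes, zero at the start; "wrist_torque": the same for the moment, N m; "gripper_width": finger opening in mm; "grasp_force": force on a finger pad.
Only numpy, scipy, OpenCV 4.12 (cv2) and the standard library are available. Lean on these libraries where they do the work, as an engineer would, in place of code of your own. Each camera call takes 0.05 s, during which the arm holds its last target. There are 200 camera calls.

## Task

The leather collar of the pool-table pocket has just been glued down: rub it lightly with the fingertips, starting on the end rivet nearest the blue chalk cube and stroking round the collar to the end rivet nearest the white-lidded jar, so that every brass rivet and every dark patch is touched in turn, without squashing the foam pad under the leather flat. Finish with the fingertips still on that last rivet, holding it lightly pressed down a few millimetres. Grasp nothing, and leave the chalk, the jar and the screwdriver where they are.

Things in the scene. Friction and masses are not known exactly. Their poses are not given: they have to be found in the camera images.
- pocket: Side-pocket unit, fixed on the teal table: two oak rail stubs with teal cushion noses, tops 40 mm above the table, spanning x -38 to 70 mm and y 90 to 180 mm (and -180 to -90 mm), and between them a half-ring that bulges to -x and carries the leather collar. Origin: on the table, at the half-ring's centre; x towards its open side, y along the rails, z up.
- collar_centre (a point): Centre of the brown leather collar's half-ring, level with its unpressed top, 56 mm above the table; axes as the pocket's. The flat-topped collar has mean radius 70 mm and is 26 mm wide; its centre line is at (-70 cos a, 70 sin a) mm for a from -100 to +100 degrees: rivet0 at y = -70 mm, rivet4 at y = +70 mm.
- collar (a joint): How far the leather collar is pressed down (m): 0 at rest, 0.012 with the foam pad under it squashed flat. The whole collar sinks as one piece, stays level and springs back; it takes about 1.7 N to start and 0.9 N more for each mm.
- rivet0: Brass rivet, a smooth dome 12 mm across and 1.5 mm high on the collar's centre line at a = -90 degrees (an end rivet). Origin: its centre at the level of the leather's top; it sinks with the collar.
- rivet1: Brass rivet, a smooth dome 12 mm across and 1.5 mm high on the collar's centre line at a = -45 degrees. Origin: its centre at the level of the leather's top; it sinks with the collar.
- rivet2: Brass rivet, a smooth dome 12 mm across and 1.5 mm high on the collar's centre line at a = 0 degrees. Origin: its centre at the level of the leather's top; it sinks with the collar.
- rivet3: Brass rivet, a smooth dome 12 mm across and 1.5 mm high on the collar's centre line at a = 45 degrees. Origin: its centre at the level of the leather's top; it sinks with the collar.
- rivet4: Brass rivet, a smooth dome 12 mm across and 1.5 mm high on the collar's centre line at a = 90 degrees (an end rivet). Origin: its centre at the level of the leather's top; it sinks with the collar.
- patch0: Near-black patch across the collar's full width, flush with the leather, about 12 mm long along the collar (10 degrees), at a = -67.5 degrees, between rivet0 and rivet1. Origin: its centre at the leather's top; it sinks with the collar.
- patch1: Near-black patch across the collar's full width, flush with the leather, about 12 mm long along the collar (10 degrees), at a = -22.5 degrees, between rivet1 and rivet2. Origin: its centre at the leather's top; it sinks with the collar.
- patch2: Near-black patch across the collar's full width, flush with the leather, about 12 mm long along the collar (10 degrees), at a = 22.5 degrees, between rivet2 and rivet3. Origin: its centre at the leather's top; it sinks with the collar.
- patch3: Near-black patch across the collar's full width, flush with the leather, about 12 mm long along the collar (10 degrees), at a = 67.5 degrees, between rivet3 and rivet4. Origin: its centre at the leather's top; it sinks with the collar.
- chalk: Blue chalk cube, 22 mm, loose, standing on one of the two rail stubs about 70 mm from the nearest end rivet: it marks the end where the stroke starts (may be either end). Origin: centre of its underside.
- jar: Small closed jar with a white lid, 36 mm across and 42 mm high, loose, standing on the other rail stub: it marks the end where the stroke finishes. Origin: centre of its underside.
- screwdriver: Screwdriver, 170 mm long, lying loose on the table on the pocket's open (+x) side, lying roughly along the pocket's y. Origin: middle of its length, at the table's level.
Mind the look-alikes: they are no part of the job. Leave any grey or orange look-alike of the chalk alone.

How it is judged:
By the outcome, as a careful person would: the job done as asked, in the order asked, and still so for the second after the job is handed in, while the arm keeps its last pose, push and grip.
It also fails if it takes over 48 s, if anything falls off the work surface, if the arm or the gripper's body presses on something with over 40 N, if the wrist force passes 120 N, or if a joint passes its speed limit or range.

## Working session

There is one attempt and no reset: what is moved stays moved. The work goes in short steps, Python scripts to look and compute and a shell command to move; the robot and the scene stay as the last step left them, time stands still between calls to the robot, and variables do not carry over. Pictures are saved under pics/ and viewed, at most 10 in all, crops included, and the job is handed in when it is done.

```bash
mkdir -p pics
cat > h.py <<'E'
import numpy as np, cv2
from bench import *
def save(im,f,box=None,s=1):
    a=im["frame"][:,:,::-1]
    if box: a=a[box[1]:box[3],box[0]:box[2]]
    cv2.imwrite(f,cv2.resize(a,None,fx=s,fy=s,interpolation=cv2.INTER_CUBIC))
def px(im,u,v,z=None):
    """world point at pixel; z: intersect with a plane, else use depth"""
    R,t=np.array(im["R"]),np.array(im["t"])
    ray=np.array([(u-im["cx"])/im["fx"],(v-im["cy"])/im["fy"],1])
    if z is None:
        d=im["range_z"][int(round(v)),int(round(u))]
        return R.T@(ray*d-t)
    o=-R.T@t; d=R.T@ray
    return o+d*(z-o[2])/d[2]
E
python3 - <<'E'
from h import *
import pickle
for n in("top","scene"):
    im=get_image(n); save(im,f"pics/{n}.png"); pickle.dump(im,open(n+".pkl","wb"))
print(read_state())
E
```

```text
{'clock': 0.1, 'joints': array([-9.17378627e-01,  3.85492024e-01,  6.75993812e-03, -4.27841539e-04,
       -1.19400916e+00, -2.58588609e-01]), 'joint_vel': array([-7.66167310e-04, -5.32731080e-04,  2.95878410e-03,  1.78893874e-03,
       -2.56905668e-04, -5.13722382e-05]), 'joint_efforts': array([-4.44693005e-04, -3.93321419e+01,  1.88928187e+01,  4.19797406e+00,
       -2.61732894e-03, -3.68970859e-06]), 'position': array([ 240.17980195, -576.36132873,  193.22364974]), 'ee_rot': array([-1.96057285e-01,  9.80591941e-01,  9.60654981e-04, -2.49715127e-04]), 'contact_force': array([ 0.48019135, -0.65815194,  0.20609654]), 'wrist_torque': array([ 0.03016395,  0.04710784, -0.00147724]), 'grasp_force': 0.0, 'gripper_width': 85.46179582570797}
```

View pics/top.png

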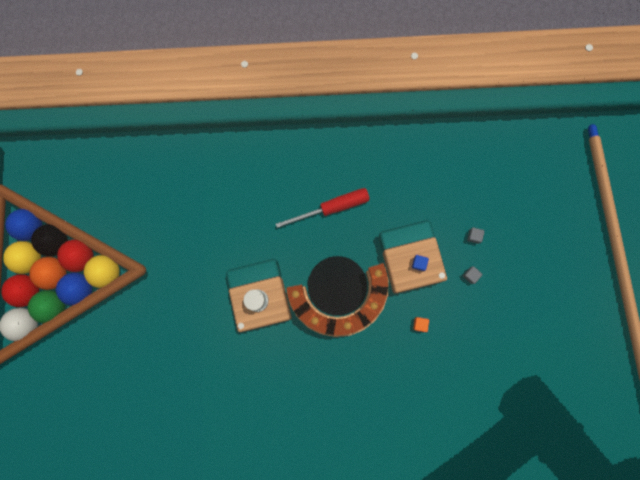

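View pics/scene.png

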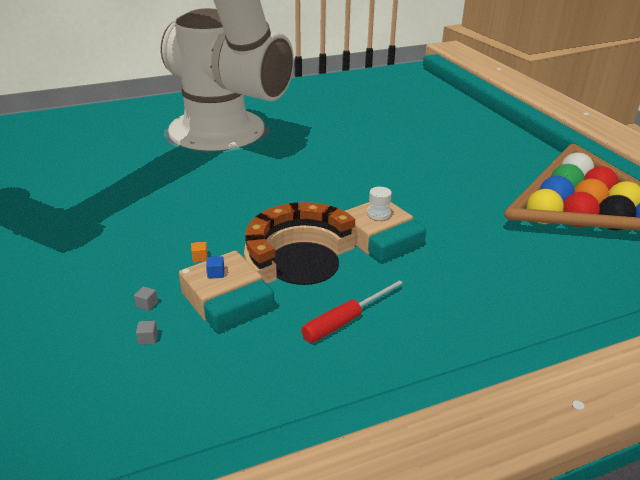

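The top view shows the collar around (338,290). The chalk is on the right stub (420,263) and the jar on the left stub (255,300), so the stroke starts at the right end rivet. I'll enlarge the collar.

Run:
```python
from h import *
import pickle
im=pickle.load(open("top.pkl","rb"))
save(im,"pics/topc.png",(270,240,470,350),4)
print(im["R"],im["t"],im["fx"])
print(px(im,338,285),px(im,300,270))
```

```text
[[-0.02634975 -0.99855316 -0.0468751 ]
 [-0.98981887  0.03262293 -0.13854371]
 [ 0.13987246  0.04274727 -0.98924636]] [ 44.54551493 584.05889736 833.57965093] 518.8905485027146
[516.11352193  -3.22551335   4.27947958] [544.76154521  62.83477573  -1.38170696]
```

View pics/topc.png

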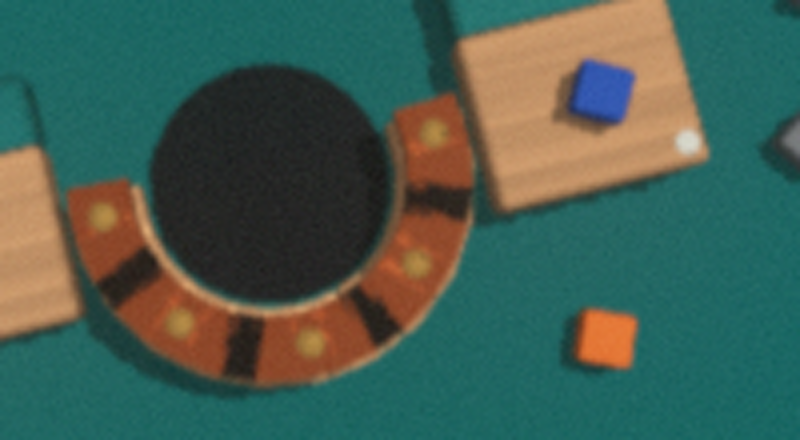

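The crop shows the rivets at crop pixels (434,133), (416,263), (311,342), (180,323) and (103,216), running from the chalk end to the jar end. Next I'll fit the pocket pose to them.

```bash
cat > fit.py <<'E'
from h import *
import pickle
im=pickle.load(open("top.pkl","rb"))
c=np.array([(434,133),(416,263),(311,342),(180,323),(103,216)])
P=np.array([px(im,270+(u+.5)/4-.5,240+(v+.5)/4-.5,57) for u,v in c])[:,:2]
a=np.radians([-90,-45,0,45,90]); L=np.c_[-70*np.cos(a),70*np.sin(a)]
z=P@[1,1j]; l=L@[1,1j]
A=np.c_[l,np.ones(5)]; (s,C),*_=np.linalg.lstsq(A,z,rcond=None)
yaw=np.angle(s); u=np.exp(1j*yaw); C=np.mean(z-u*l)
print("scale",abs(s),"yaw",np.degrees(yaw),"C",C,"res",np.round(abs(z-u*l-C),1))
for i,(x,y) in enumerate(c):
    p=px(im,270+x/4,240+y/4); print(i,p.round(1))
pts={}
for d in range(-90,91,15): 
    p=C+u*(-70*np.exp(-1j*np.radians(d))); print(d,round(p.real,1),round(p.imag,1))
E
python3 fit.py
python3 - <<'E'
from h import *
import pickle
im=pickle.load(open("scene.pkl","rb"))
R,t=im["R"],im["t"]
save(im,"pics/sc.png",(230,180,380,290),5)
E
```

```text
scale 0.9975080603649784 yaw 12.449105048549265 C (515.9443285462625-1.546512064693653j) res [0.2 0.3 0.2 0.2 0.2]
0 [530.3 -70.4  56.1]
1 [477.7 -60.8  59.1]
2 [447.2 -17.3  60.4]
3 [456.1  35.5  56.3]
4 [500.3  66.   56.8]
-90 531.0 -69.9
-75 512.8 -71.5
-60 494.8 -68.3
-45 478.3 -60.6
-30 464.3 -48.8
-15 453.8 -33.8
0 447.6 -16.6
15 446.0 1.6
30 449.2 19.6
45 456.9 36.1
60 468.7 50.1
75 483.7 60.6
90 500.9 66.8
```

View pics/sc.png

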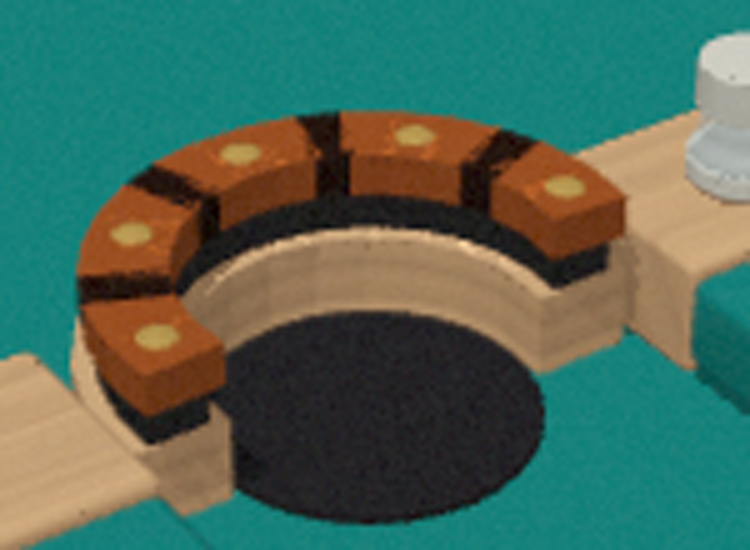

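The fit is good: scale 0.998 and residuals of 0.2–0.3 mm. In the enlarged scene view, the rivets are at crop pixels (156,336), (131,233), (240,153), (414,135) and (565,186). I'll check those against the fit, and start moving across at the current height with the fingers shutting.

```bash
python3 - <<'E'
from h import *
import pickle
im=pickle.load(open("scene.pkl","rb"))
for u,v in [(156,336),(131,233),(240,153),(414,135),(565,186)]:
    print(px(im,230+(u+.5)/5-.5,180+(v+.5)/5-.5,57).round(1), px(im,230+u/5,180+v/5).round(1))
E
python3 -m jog '[[[0.4,0.4,0],[0,0,0],1],[[0.58,0.7,0],[0,0,0],1],[[0.58,1,0],[0,0,0],1]]'
python3 -m jog '[[[0.3,0.4,0],[0,0,0],1],[[0.5,0.8,0],[0,0,0],1],[[0.58,1,0],[0,0,0],1]]'
python3 -m jog '[[[0.3,0.4,0],[0,0,0],1],[[0.5,0.8,0],[0,0,0],1],[[0.58,1,0],[0,0,0],1]]'
```

```text
[529.6 -69.9  57. ] [532.6 -70.2  58.3]
[476.9 -60.4  57. ] [482.3 -61.4  59.7]
[446.3 -16.4  57. ] [450.4 -17.1  58.7]
[455.8  36.4  57. ] [458.1  36.1  57.7]
[499.6  67.3  57. ] [499.5  68.   56.1]
clock: 0.4
position: [300.1, -475.4, 193.2]
ee_rot: [-0.197, 0.98, 0.001, -0.0]
contact_force: [0.6, -0.0, 1.1]
gripper_width: 44.1
grasp_force: 0.0
clock: 0.7
position: [357.2, -374.2, 193.9]
ee_rot: [-0.197, 0.98, 0.0, -0.0]
contact_force: [0.1, -1.0, -0.2]
gripper_width: 0.3
grasp_force: 0.0
clock: 1.0
position: [415.4, -274.3, 193.9]
ee_rot: [-0.197, 0.98, 0.0, -0.0]
contact_force: [-0.5, 0.0, -0.4]
gripper_width: 0.0
grasp_force: 0.0
```

Both cameras agree within about 1.5 mm, so I'll carry on to above the chalk-end rivet.

```bash
python3 -m jog '[[[0.3,0.4,0],[0,0,0],1],[[0.5,0.8,0],[0,0,0],1],[[0.58,1,0],[0,0,0],1]]'
python3 -m jog '[[[0.3,0.4,0],[0,0,0],1],[[0.5,0.8,0],[0,0,0],1],[[0.57,1,0],[0,0,0],1]]'
python3 -m jog '[[[0,0.04,-0.3],[0,0,0],1],[[0,0.04,-0.6],[0,0,0],1],[[0,0.04,-0.9],[0,0,0],1],[[0,0.04,-1],[0,0,0],1],[[0,0.04,-1],[0,0,0],1],[[0,0.04,-1],[0,0,0],1]]'
python3 -m jog '[[[0,0,-0.1],[0,0,0],1],[[0,0,-0.2],[0,0,0],1],[[0,0,-0.25],[0,0,0],1],[[0,0,-0.25],[0,0,0],1],[[0,0,-0.25],[0,0,0],1]]'
```

```text
clock: 1.3
position: [473.5, -174.3, 193.8]
ee_rot: [-0.197, 0.98, 0.0, -0.0]
contact_force: [-0.3, -0.6, -0.4]
gripper_width: -0.2
grasp_force: 0.0
clock: 1.6
position: [530.6, -74.2, 193.6]
ee_rot: [-0.197, 0.98, 0.0, -0.0]
contact_force: [-0.7, -0.1, -0.4]
gripper_width: -0.0
grasp_force: 0.0
clock: 2.2
position: [530.4, -73.0, 95.3]
ee_rot: [-0.196, 0.981, -0.0, 0.001]
contact_force: [0.8, -0.7, -0.2]
gripper_width: 0.1
grasp_force: 0.0
clock: 2.7
position: [529.5, -72.9, 69.2]
ee_rot: [-0.196, 0.981, -0.0, -0.0]
contact_force: [-0.5, -0.0, 0.5]
gripper_width: 0.2
grasp_force: 0.0
```

```bash
python3 -m jog '[[[0.01,0.03,0],[0,0,0],1],[[0.01,0.03,0],[0,0,0],1],[[0.01,0.03,0],[0,0,0],1],[[0.01,0.03,0],[0,0,0],1]]'
python3 - <<'E'
from h import *
im=get_image("scene"); save(im,"pics/near.png",(200,120,400,270),4)
print(read_state()["position"])
E
```

```text
clock: 3.1
position: [530.5, -69.8, 69.4]
ee_rot: [-0.196, 0.981, -0.0, 0.0]
contact_force: [-0.2, 0.8, 1.2]
gripper_width: 0.0
grasp_force: 0.0
[530.45949074 -69.87460396  69.32479618]
```

View pics/near.png

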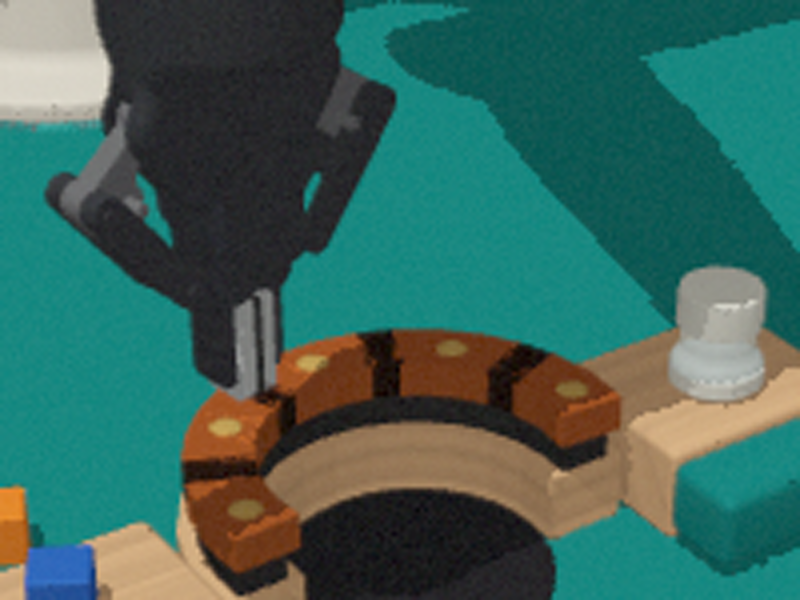

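The tips sit at crop pixel (250,390), while rivet0 is at (245,510). That gap is far too large for 12 mm of height, so I'll check it with depth.

Run:
```python
from h import *
im=get_image("scene"); t=get_image("top"); p=read_state()["position"]; print(p, read_state()["joints"])
for n,i in(("s",im),("t",t)):
    c=np.array(i["R"])@p+i["t"]; print(n,i["fx"]*c[0]/c[2]+i["cx"],i["fy"]*c[1]/c[2]+i["cy"],c[2])
for u,v in[(250,390),(240,380),(262,380),(255,340),(215,350)]: print(px(im,200+u/4,120+v/4).round(1))
save(t,"pics/near_t.png",(270,200,470,350),4)
# lowest points of the gripper in the scene depth cloud, above the collar
vv,uu=np.mgrid[120:230,220:300]; d=im["range_z"][120:230,220:300]
ray=np.stack([(uu-im["cx"])/im["fx"],(vv-im["cy"])/im["fy"],np.ones_like(uu)],-1)
W=((ray*d[...,None]-im["t"]).reshape(-1,3)@np.array(im["R"]))[d.ravel()>0]
for z in range(62,110,6):
    q=W[(W[:,2]>z)&(W[:,2]<z+6)]; print(z,len(q),np.median(q,0).round(0) if len(q) else"")
```

```text
[530.4086779  -69.90467632  69.25972636] [ 1.72288413e-01  3.61122528e-01 -3.80775804e-01  6.42889719e-06
 -8.28801199e-01 -1.34830080e+00]
s 260.58238081258304 239.72122693589475 842.4090925666935
t 378.7127279740081 272.53524909217447 836.2660503193624
[541.3 -68.8 111.1]
[541.4 -72.1 115.8]
[538.7 -63.8 112.3]
[542.4 -66.6 130.3]
[541.1 -79.8 128.7]
62 0 
68 0 
74 0 
80 0 
86 0 
92 0 
98 0 
104 14 [536. -74. 109.]
```

View pics/near_t.png

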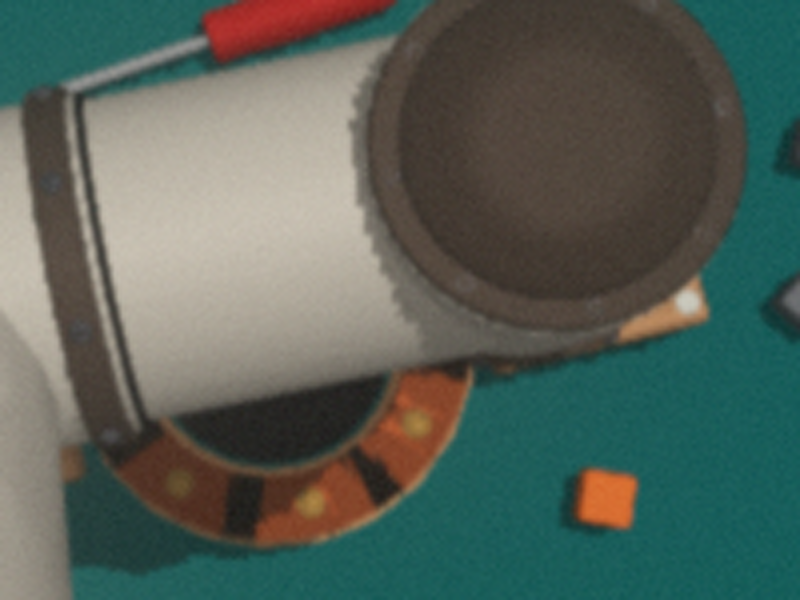

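The picture shows the tips at about (535,-70,108), so xy is right but they are about 40 mm above the reported z of 69. I'll go down in small steps and trust the force and the picture over the reported z.

```bash
python3 -m jog '[[[0,0,-0.04],[0,0,0],1],[[0,0,-0.08],[0,0,0],1],[[0,0,-0.08],[0,0,0],1],[[0,0,-0.08],[0,0,0],1],[[0,0,-0.08],[0,0,0],1]]' | grep -E "pos|cont"
python3 -m jog '[[[0,0,-0.02],[0,0,0],1],[[0,0,-0.04],[0,0,0],1],[[0,0,-0.04],[0,0,0],1],[[0,0,-0.04],[0,0,0],1]]' | grep -E "pos|cont"
python3 -m jog '[[[0,0,-0.02],[0,0,0],1],[[0,0,-0.03],[0,0,0],1],[[0,0,-0.03],[0,0,0],1],[[0,0,-0.03],[0,0,0],1]]' | grep -E "pos|cont"
python3 - <<'E'
from h import *
im=get_image("scene"); save(im,"pics/near2.png",(200,120,400,270),4)
print(read_state()["contact_force"], px(im,261,249),px(im,252,227),px(im,330,216))
E
```

```text
position: [530.5, -69.9, 61.2]
contact_force: [0.2, 0.2, -0.3]
position: [530.4, -69.9, 57.1]
contact_force: [-0.3, -0.2, -0.0]
position: [530.4, -69.9, 54.2]
contact_force: [-0.1, 0.7, 0.5]
[ 0.44886889  0.44293471 -0.62928472] [536.59224356 -71.81759358  58.29300688] [476.13226019 -65.96841695  56.45469666] [490.47958838  50.77662488  56.89716871]
```

View pics/near2.png

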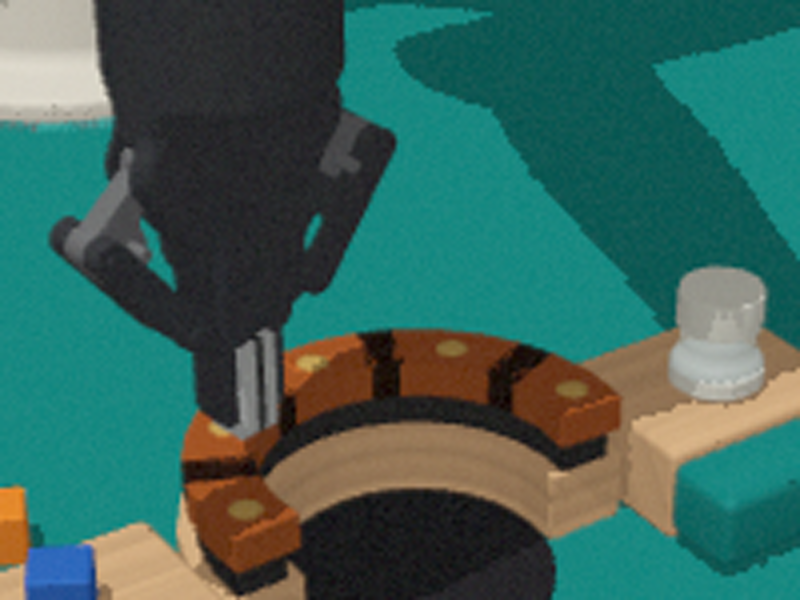

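There is no contact at reported z 54, and the tip's image is at crop (245,432), about 29 mm above rivet0. Reported z therefore reads roughly 36 mm low, and I expect contact near z 20–25. I'll descend further, then feel for it.

```bash
python3 -m jog '[[[0,0,-0.1],[0,0,0],1],[[0,0,-0.18],[0,0,0],1],[[0,0,-0.22],[0,0,0],1],[[0,0,-0.22],[0,0,0],1],[[0,0,-0.22],[0,0,0],1]]' | grep -E "pos|cont"
python3 - <<'E'
from h import *
im=get_image("scene"); save(im,"pics/near3.png",(210,180,310,260),8)
print(read_state()["contact_force"])
vv,uu=np.mgrid[200:260,235:300]; d=im["range_z"][200:260,235:300]
ray=np.stack([(uu-im["cx"])/im["fx"],(vv-im["cy"])/im["fy"],np.ones_like(uu)],-1)
W=((ray*d[...,None]-im["t"]).reshape(-1,3)@np.array(im["R"]))[d.ravel()>0]
for z in range(58,90,4):
    q=W[(W[:,2]>z)&(W[:,2]<z+4)&(W[:,0]>505)]; print(z,len(q),q.min(0).round(),q.max(0).round(0) if len(q) else"")
E
```

```text
position: [530.4, -69.9, 32.0]
contact_force: [0.0, -0.0, -0.3]
[ 0.08730378 -0.13547649  0.326281  ]
58 58 [507. -84.  58.] [546. -55.  60.]Traceback (most recent call last):
  File "<stdin>", line 8, in <module>
    return umr_minimum(a, axis, None, out, keepdims, initial, where)
ValueError: zero-size array to reduction operation minimum which has no identity
```

View pics/near3.png

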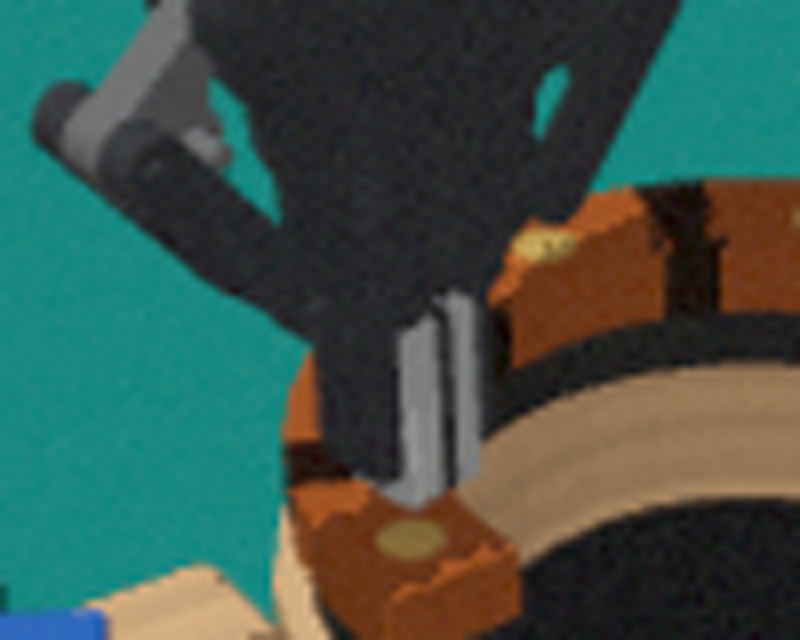

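```bash
python3 - <<'E'
from h import *
im=get_image("scene")
f=lambda p:(lambda c:((im["fx"]*c[0]/c[2]+im["cx"]-210+.5)*8,(im["fy"]*c[1]/c[2]+im["cy"]-180+.5)*8))(np.array(im["R"])@p+im["t"])
for h in(66,68,70,72): print(h,f(np.array([540.5,-65.7,h])),f(np.array([530.4,-69.9,h])))
print("riv",f(np.array([530.4,-69.9,57])))
for u,v in[(415,440),(465,440),(415,470),(360,470)]: print(px(im,210+u/8-.5,180+v/8-.5).round(1))
E
python3 -m jog '[[[0,0,-0.04],[0,0,0],1],[[0,0,-0.07],[0,0,0],1],[[0,0,-0.07],[0,0,0],1],[[0,0,-0.07],[0,0,0],1],[[0,0,-0.07],[0,0,0],1]]' | grep -E "pos|cont"
```

```text
66 (np.float64(451.46169046227396), np.float64(523.4401799443842)) (np.float64(409.5187107345205), np.float64(497.51387779841093))
68 (np.float64(450.9940151232322), np.float64(513.7311339758155)) (np.float64(408.9981208077047), np.float64(487.842678060166))
70 (np.float64(450.5250704310438), np.float64(503.99573594839217)) (np.float64(408.4761285055001), np.float64(478.1454258537565))
72 (np.float64(450.054851210813), np.float64(494.2338784301339)) (np.float64(407.9527281536439), np.float64(468.4220157662228))
riv (np.float64(411.84416162734624), np.float64(540.7146754080857))
[541.  -71.5  84.7]
[538.6 -62.1  81. ]
[543.  -72.3  80.1]
[536.  -79.9  77.7]
position: [530.5, -69.9, 25.3]
contact_force: [0.3, -0.6, 0.3]
```

The xy is confirmed: the split between the pads projects to column 450, as seen. The true tip z is about the reported z plus 39, so contact should come near 18.5.

```bash
for i in 1; do python3 -m jog '[[[0,0,-0.02],[0,0,0],1],[[0,0,-0.04],[0,0,0],1],[[0,0,-0.04],[0,0,0],1],[[0,0,-0.04],[0,0,0],1]]' | grep -E "pos|cont"; done
python3 -m jog '[[[0,0,-0.01],[0,0,0],1],[[0,0,-0.02],[0,0,0],1],[[0,0,-0.02],[0,0,0],1],[[0,0,-0.02],[0,0,0],1]]' | grep -E "pos|cont"
python3 -m jog '[[[0,0,-0.01],[0,0,0],1],[[0,0,-0.02],[0,0,0],1],[[0,0,-0.02],[0,0,0],1],[[0,0,-0.02],[0,0,0],1]]' | grep -E "pos|cont"
```

```text
position: [530.3, -69.9, 21.1]
contact_force: [-0.1, -1.1, -1.0]
position: [530.6, -69.9, 19.5]
contact_force: [0.5, 1.0, 2.2]
position: [530.6, -69.9, 17.4]
contact_force: [-1.0, -0.0, 4.4]
```

Contact on the rivet comes at reported z ≈ 20.2, giving 4.4 N at 17.4. I'll press 2.5 mm more, then work out the rows for the stroke.

```bash
python3 -m jog '[[[0,0,-0.015],[0,0,0],1],[[0,0,-0.025],[0,0,0],1],[[0,0,-0.025],[0,0,0],1],[[0,0,-0.025],[0,0,0],1]]' | grep -E "pos|cont"
python3 - <<'E'
import numpy as np
C=515.6-1.5j;u=np.exp(1j*np.radians(12.45))
P=lambda a:C-70*u*np.exp(-1j*np.radians(a))
for s in(-90,-45,0,45):
    print(s,P(s).round(1)); print([(round(d.real/100,3),round(d.imag/100,3)) for d in [P(s+4.5*k)-P(s) for k in range(1,11)]])
print(P(90))
E
```

```text
position: [530.6, -69.9, 15.0]
contact_force: [-1.0, 0.5, 5.8]
-90 (530.7-69.9j)
[(np.float64(-0.054), np.float64(-0.01)), (np.float64(-0.109), np.float64(-0.015)), (np.float64(-0.164), np.float64(-0.016)), (np.float64(-0.219), np.float64(-0.013)), (np.float64(-0.273), np.float64(-0.006)), (np.float64(-0.327), np.float64(0.006)), (np.float64(-0.379), np.float64(0.022)), (np.float64(-0.431), np.float64(0.042)), (np.float64(-0.48), np.float64(0.066)), (np.float64(-0.528), np.float64(0.093))]
-45 (477.9-60.5j)
[(np.float64(-0.045), np.float64(0.031)), (np.float64(-0.088), np.float64(0.066)), (np.float64(-0.127), np.float64(0.104)), (np.float64(-0.164), np.float64(0.145)), (np.float64(-0.197), np.float64(0.189)), (np.float64(-0.227), np.float64(0.235)), (np.float64(-0.253), np.float64(0.284)), (np.float64(-0.275), np.float64(0.334)), (np.float64(-0.293), np.float64(0.386)), (np.float64(-0.307), np.float64(0.439))]
0 (447.2-16.6j)
[(np.float64(-0.01), np.float64(0.054)), (np.float64(-0.015), np.float64(0.109)), (np.float64(-0.016), np.float64(0.164)), (np.float64(-0.013), np.float64(0.219)), (np.float64(-0.006), np.float64(0.273)), (np.float64(0.006), np.float64(0.327)), (np.float64(0.022), np.float64(0.379)), (np.float64(0.042), np.float64(0.431)), (np.float64(0.066), np.float64(0.48)), (np.float64(0.093), np.float64(0.528))]
45 (456.6+36.2j)
[(np.float64(0.031), np.float64(0.045)), (np.float64(0.066), np.float64(0.088)), (np.float64(0.104), np.float64(0.127)), (np.float64(0.145), np.float64(0.164)), (np.float64(0.189), np.float64(0.197)), (np.float64(0.235), np.float64(0.227)), (np.float64(0.284), np.float64(0.253)), (np.float64(0.334), np.float64(0.275)), (np.float64(0.386), np.float64(0.293)), (np.float64(0.439), np.float64(0.307))]
(500.50887131504373+66.8539160181338j)
```

```bash
python3 -m jog '[[[-0.054,-0.01,0],[0,0,0],1],[[-0.109,-0.015,0],[0,0,0],1],[[-0.164,-0.016,0],[0,0,0],1],[[-0.219,-0.013,0],[0,0,0],1],[[-0.273,-0.006,0],[0,0,0],1],[[-0.273,-0.006,0],[0,0,0],1],[[-0.273,-0.006,0],[0,0,0],1]]' | grep -E "pos|cont"
```

```text
position: [503.2, -70.3, 14.9]
contact_force: [1.0, 0.4, 5.6]
```

```bash
python3 -m jog '[[[-0.054,0.012,0],[0,0,0],1],[[-0.106,0.028,0],[0,0,0],1],[[-0.158,0.048,0],[0,0,0],1],[[-0.207,0.072,0],[0,0,0],1],[[-0.255,0.099,0],[0,0,0],1],[[-0.255,0.099,0],[0,0,0],1],[[-0.255,0.099,0],[0,0,0],1]]' | grep -E "pos|cont"
python3 -m jog '[[[-0.045,0.031,0],[0,0,0],1],[[-0.088,0.066,0],[0,0,0],1],[[-0.127,0.104,0],[0,0,0],1],[[-0.164,0.145,0],[0,0,0],1],[[-0.197,0.189,0],[0,0,0],1],[[-0.197,0.189,0],[0,0,0],1],[[-0.197,0.189,0],[0,0,0],1]]' | grep -E "pos|cont"
```

```text
position: [477.7, -60.4, 15.0]
contact_force: [1.7, -0.2, 6.1]
position: [457.1, -41.6, 14.6]
contact_force: [0.9, 1.8, 5.2]
```

```bash
python3 -m jog '[[[-0.028,0.046,0],[0,0,0],1],[[-0.052,0.095,0],[0,0,0],1],[[-0.072,0.145,0],[0,0,0],1],[[-0.088,0.197,0],[0,0,0],1],[[-0.1,0.25,0],[0,0,0],1],[[-0.1,0.25,0],[0,0,0],1],[[-0.1,0.25,0],[0,0,0],1]]' | grep -E "pos|cont"
```

```text
position: [446.4, -17.1, 14.5]
contact_force: [-0.3, -0.2, 6.5]
```

```bash
python3 -m jog '[[[-0.01,0.054,0],[0,0,0],1],[[-0.015,0.109,0],[0,0,0],1],[[-0.016,0.164,0],[0,0,0],1],[[-0.013,0.219,0],[0,0,0],1],[[-0.006,0.273,0],[0,0,0],1],[[-0.006,0.273,0],[0,0,0],1],[[-0.006,0.273,0],[0,0,0],1]]' | grep -E "pos|cont"
python3 - <<'E'
from h import *
im=get_image("scene"); save(im,"pics/mid.png",(200,120,400,270),4)
E
```

```text
position: [445.0, 10.0, 14.2]
contact_force: [-1.7, 0.4, 6.6]
```

View pics/mid.png

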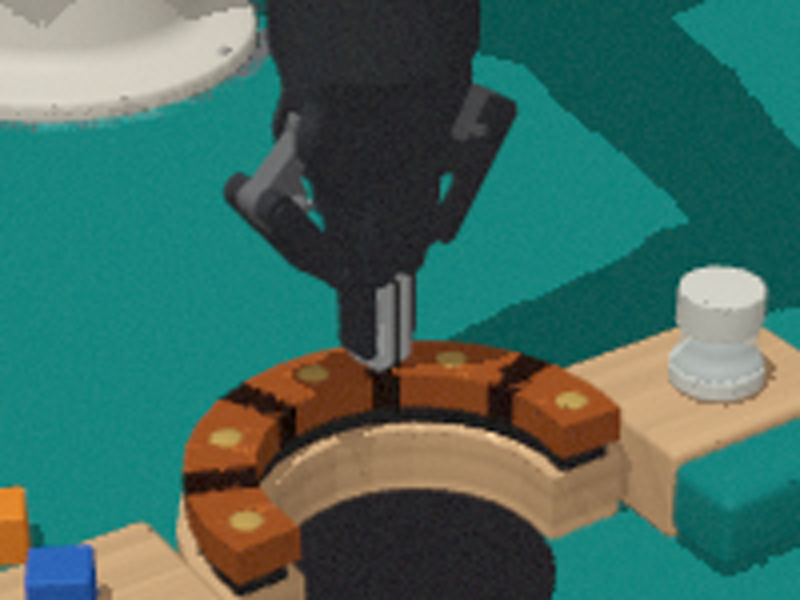

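The tips are on the third patch at crop (380,365) and the collar has sunk slightly all round. The jar and chalk haven't moved. I'll go on with a small correction of +1.6 mm in x and +0.7 mm in y.

```bash
python3 -m jog '[[[0.02,0.056,0.003],[0,0,0],1],[[0.04,0.11,0.005],[0,0,0],1],[[0.062,0.164,0.005],[0,0,0],1],[[0.087,0.214,0.005],[0,0,0],1],[[0.114,0.262,0.005],[0,0,0],1],[[0.114,0.262,0.005],[0,0,0],1],[[0.114,0.262,0.005],[0,0,0],1]]' | grep -E "pos|cont"
```

```text
position: [455.6, 35.6, 14.4]
contact_force: [-2.1, -0.9, 7.4]
```

```bash
python3 -m jog '[[[0.031,0.045,0],[0,0,0],1],[[0.066,0.088,0],[0,0,0],1],[[0.104,0.127,0],[0,0,0],1],[[0.145,0.164,0],[0,0,0],1],[[0.189,0.197,0],[0,0,0],1],[[0.189,0.197,0],[0,0,0],1],[[0.189,0.197,0],[0,0,0],1]]' | grep -E "pos|cont"
```

```text
position: [474.3, 55.1, 14.3]
contact_force: [-2.6, -0.8, 5.4]
```

```bash
python3 -m jog '[[[0.05,0.034,0.002],[0,0,0],1],[[0.103,0.062,0.005],[0,0,0],1],[[0.155,0.086,0.008],[0,0,0],1],[[0.209,0.104,0.01],[0,0,0],1],[[0.262,0.118,0.01],[0,0,0],1],[[0.262,0.118,0.01],[0,0,0],1],[[0.262,0.118,0.01],[0,0,0],1],[[0.262,0.118,0.01],[0,0,0],1]]' | grep -E "clock|pos|cont"
```

```text
clock: 13.05
position: [500.8, 66.9, 15.4]
contact_force: [-1.7, -0.8, 6.4]
```

```bash
python3 -m jog '[[[0,0,0.008],[0,0,0],1],[[0,0,0.008],[0,0,0],1],[[0,0,0.008],[0,0,0],1]]' | grep -E "clock|pos|cont"
python3 - <<'E'
from h import *
im=get_image("scene"); save(im,"pics/end.png",(200,120,400,270),4)
print(read_state()["contact_force"])
print([px(im,u,v).round(1) for u,v in[(261.5,250),(256,229),(279,213)]])
E
```

```text
clock: 13.35
position: [500.7, 66.9, 16.1]
contact_force: [-1.2, -1.4, 5.8]
[-1.68414598 -0.54989657  4.85841521]
[array([532.9, -70.1,  53.8]), array([484.2, -62.4,  57. ]), array([451.8, -16.1,  55.1])]
```

View pics/end.png

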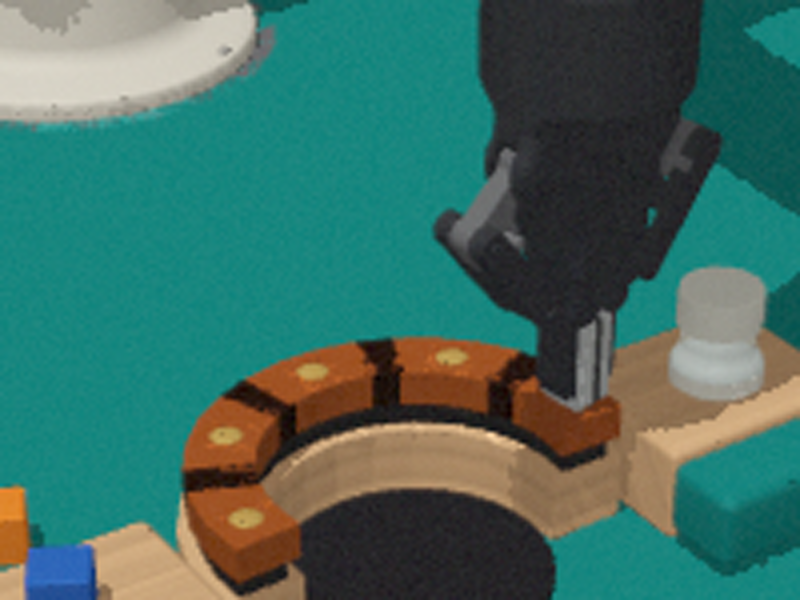

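The tips are on the jar-end rivet at crop (585,400), with the collar sunk about 4 mm and the pad not flat. The jar and chalk are undisturbed, so I'm handing in.

```bash
python3 -c "
from bench import *
print(job_done())"
```

```text
the job is handed in; nothing more can be done
None
```

I handed the job in with the fingertips holding the jar-end rivet down about 4 mm at 5–6 N, after one continuous stroke from the chalk-end rivet over every rivet and patch; the foam was never near flat (force checks read at most 7.4 N), and the jar and chalk look unmoved in the last picture, though the screwdriver was out of frame.

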